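Seal the answer-script box with a bolt seal and hold it shut

ROBOT

A 7-joint arm with a two-finger parallel gripper is mounted at the origin on the work surface. World frame = base frame: x ahead of the robot, y to its left, z up, the work surface at z = 0. Lengths are in m, angles in rad, forces in N, time in s.
With the tool pointing down it reaches from about 0.425 to 0.875 m from the base axis. Payload 4.7 kg.
Tool frame: the origin (TCP) lies midway between the tips of the shut fingers; the grasp point (between the pads) lies 19 mm behind it; z points along the fingers, y is the line along which they close (so a half turn about z gives the same grasp; the last joint's range is limited). The gripper opens to 85 mm and grips with 20 to 120 N. Pads are 22 mm wide; open, the fingers measure 114 mm over their backs; the gripper's body (76 mm by 85 mm) begins 54 mm behind the grasp point. The pads swing forward as they close: fully open they stand 13 mm farther back than shut.
Start: joints at [1.356, 0.321, -0.07, 1.45, 0.023, 1.371, -0.057], TCP at [0.147, -0.633, 0.231] pointing down, gripper open.
Joint ranges: [-2.86, 2.86], [-0.3, 2.09], [-1.38, 1.24], [0.06, 2.45], [-1.56, 4.7], [0.09, 2.05], [-2.69, 2.69]. Speed limits (rad/s): [2.57, 2.57, 3.14, 3.14, 3.14, 3.14, 3.14].

INTERFACE

Orientations are given as a unit quaternion [x, y, z, w].
In Python, from workcell import * gives the robot as it stands.
- The arm moves only by the shell command python3 -m crank 'ROWS' [OPENING] [FORCE]. ROWS is JSON, a list of rows, each a list of 6 numbers: the shift along the tool's x, y, z in m, then the turn, a rotation vector about the tool's x, y, z in degrees. In form: [[tx, ty, tz, rx, ry, rz], ...]. A call has 1 to 12 rows; each row is the pose to reach, as a shift and turn from the pose commanded when the call began, along the tool's axes at that moment; what a row does not reach only later rows make up. A row lasts 1/12 s, in which the tool goes at most 41.7 mm and 7.16 degrees, less where a joint would pass 70% of its speed; a pose out of reach is approached as far as the arm can. A call with a gripper value outside its range is refused whole. OPENING is the finger opening in m, from 0 to 0.0854, set as the call begins (- or left out, the last holds). The fingers move at their own pace and stop on an object; FORCE is the grip in N (left out, the last holds). Time passes only in rows, so rows that repeat a pose let the fingers close. It gives the time, the measured TCP pose, the force, the opening and the grip force at its end, in the units of the state.
- observe(): the state, without advancing time (a new reading comes with each control period).
- camera(name): name is "side" or "top"; returns (picture, depth): 420x560x3 uint8, red, green, blue; 420x560 float32, m along the optical axis (not along the pixel's ray), 0 where there is no reading.
- get_calibration(name): a dict with "fx", "fy", "cx", "cy" (pixels), "R" (3x3) and "t" (3): a world point X has camera coordinates R X + t. Camera axes: x right, y down, z forward; pixel columns grow to the right and rows downward; lengths in m; the calibration is good to about 2 mm. A picture is of the moment at which its call begins. get_calibration takes no time and is no camera call.
- hand_in(): hands the job in; it is judged then, once.
The state is a dict: "time": time; "joint_pos": joint angles; "qd": joint speeds; "joint_torque": joint torques, N m; "tcp_pos": TCP position; "orientation": TCP orientation; "contact_force": force on the tool from outside, world axes, zero at the start; "wrist_torque": the same for the moment, N m; "gripper_width": finger opening in m; "grip_force": force on a finger pad.
Only numpy, scipy, OpenCV 4.12 (cv2) and the standard library are available. Lean on these libraries where they do the work, as an engineer would, in place of code of your own. Each camera call takes 0.05 s, during which the arm holds its last target. There are 200 camera calls.

TASK

The exam is over: swing the lid of the steel script box shut and push the longer of the two seal bolts from the stand down through the aligned hasp holes of lid and box, right up to its head. Then keep pressing down on the bolt so that the lid is held fully shut against its springy foam strip, with nothing but the bolt pressing on the lid, and finish while still pressing, so that a colleague can snap the lock barrel onto the bolt from below. Leave the short bolt, the barrel, the shaker and the cup where they stand.

Things in the scene. Friction and masses are not known exactly. Their poses are not given: they have to be found in the camera images.
- script_box: fixed grey steel box, 180 (its x) by 250 (its y) by 90 mm high, open on top, paper booklets inside. Origin: centre of its underside; z up. Its -x side is the front, with a hasp tab in the middle; the lid's hinge runs along the top edge of its +x side. Closed, with lid, 115 mm high. A foam strip on the front rim stands 7 mm proud
- lid_hinge (a point): point on the hinge line, in the middle of the box's width, 90 mm above the table; axes as the box's: the hinge line is y, the hasp side is towards -x
- lid (a joint): lid angle, rad: 0 fully shut (a stop), 1.57 upright, 1.75 widest; opens by raising its hasp edge. The stiff hinge stays at any angle; 2 to 4 N at the hasp edge move it. Below 0.04 the foam strip pushes back: let go after pressing, the lid rises again to about 0.025 (5 mm gap at the hasp); about 10 N down on the hasp shuts it fully
- lid_push (a point): point on the outer face of the lid (an upside-down tray 180 by 250 by 25 mm, hinged on its lower back edge), mid-width, 150 mm from the hinge towards the hasp, 25 mm above the lid's lower edge. Moves with the lid; axes are the lid's: z the outer face's outward normal, -x to the hasp edge, y along the hinge
- hasp_hole (a point): steel hasp tab of the lid, 46 mm wide, 42 mm long, 5 mm thick, out from the middle of the lid's front wall, level with its lower edge. Origin: middle of its 11 mm round hole, on the tab's top face, 24 mm from the lid's front wall (the lid's top is 20 mm higher than this face); z is the hole's axis, up when shut; -x points away from the box
- lower_hole (a point): middle of the 11 mm round hole in the matching tab fixed to the box, on that tab's top face, 90 mm above the table. Tab 5 mm thick, 46 by 42 mm; when the lid is shut its tab lies on this one with the holes in line. Nothing is below it down to the table
- long_bolt: the long seal bolt: steel shaft 8 mm thick, 70 mm long, pointed tip; round white plastic head 20 mm in diameter, 24 mm high on top. Origin: middle of the head; tip 82 mm below it along -z. Stands upright, tip down, in one of the stand's two sockets (30 mm deep, loose), middle of its head 92 mm above the table, 30 mm higher than the short bolt's. 40 to 85 g
- long_bolt_tip (a point): tip of the long bolt, 82 mm below the middle of its head
- short_bolt: the short seal bolt, same head, shaft only 40 mm; stands in the other socket, its head 30 mm lower than the long bolt's. Not to be used. Origin: middle of its head
- seal_stand: fixed plastic stand 130 (its x) by 56 (its y) by 40 mm high with two sockets in its top, 40 mm to either side of its middle along its x. Origin: centre of its underside
- barrel: bystander: the seal's loose lock barrel, white cylinder 24 mm in diameter, 42 mm high, standing on the table. Origin: centre of its underside
- shaker: bystander: white sprinkle shaker, 52 mm in diameter, 75 mm high. Origin: centre of its underside
- dessert_cup: bystander: clear plastic cup with a layered dessert, 86 mm across the rim, 115 mm high. Origin: centre of its underside
Not all that is in view belongs to the job. Leave any green or purple look-alike of the long_bolt alone.

How it is judged:
By the outcome, as a careful person would: the job done as asked, in the order asked, and still so for the second after the job is handed in, while the arm keeps its last pose, push and grip.
It also fails if it takes over 56 s, if anything falls off the work surface, if the arm or the gripper's body presses on something with over 40 N, if the wrist force passes 120 N, or if a joint passes its speed limit or range.

## Working session

There is one attempt and no reset: what is moved stays moved. The work goes in short steps, Python scripts to look and compute and a shell command to move; the robot and the scene stay as the last step left them, time stands still between calls to the robot, and variables do not carry over. Pictures are saved under pics/ and viewed, at most 10 in all, crops included, and the job is handed in when it is done.

```bash
mkdir -p pics; ls
cat > h.py <<'E'
import numpy as np, cv2
from workcell import *
from scipy.spatial.transform import Rotation as Rn
def cloud(name,depth):
    c=get_calibration(name);v,u=np.indices(depth.shape)
    P=np.stack([(u-c["cx"])/c["fx"]*depth,(v-c["cy"])/c["fy"]*depth,depth],-1)
    W=(P-np.array(c["t"]))@np.array(c["R"]);W[depth==0]=np.nan
    return W
def snap(name,tag):
    p,d=camera(name);cv2.imwrite(f"pics/{tag}.png",p[:,:,::-1]);np.save(f"pics/{tag}.npy",cloud(name,d));return p,np.load(f"pics/{tag}.npy")
E
python3 - <<'E'
from h import *
for n in("top","side"):
    snap(n,n+"0");c=get_calibration(n);print(n,-np.array(c["R"]).T@c["t"],c["R"])
s=observe();print(s)
E
```

```text
pics
top [ 0.41491408 -0.02552508  1.01520484] [[ 0.01552326 -0.9994659   0.0287567 ]
 [-0.98691091 -0.01993265 -0.16002984]
 [ 0.16051757 -0.02589612 -0.98669322]]
side [ 0.34820243 -0.6983084   0.60672512] [[ 0.96452355 -0.26333431  0.01869102]
 [-0.14207441 -0.57744536 -0.80397246]
 [ 0.22250658  0.77279486 -0.59437272]]
{'time': 0.1, 'joint_pos': array([ 1.35607464,  0.32174743, -0.07009592,  1.45153137,  0.0226089 ,
        1.37081663, -0.05693581]), 'qd': array([ 0.00114371, -0.00028925,  0.0008444 , -0.0033823 ,  0.00020938,
        0.00035207, -0.00029038]), 'joint_torque': array([ 9.19920183e-06, -4.94878614e+01, -3.83886695e-01, -3.15213275e+01,
        1.29782673e-02,  7.42599077e-03,  4.55971048e-06]), 'tcp_pos': array([ 0.14728845, -0.6326025 ,  0.23034477]), 'orientation': array([ 9.93461624e-01,  1.14163331e-01, -1.46657415e-04, -8.45229770e-04]), 'contact_force': array([ 0.01296402, -0.62655635,  0.14626827]), 'wrist_torque': array([-0.01787521, -0.04281761, -0.01601486]), 'grip_force': 0.0, 'gripper_width': 0.08502652995039672}
```

View pics/top0.png

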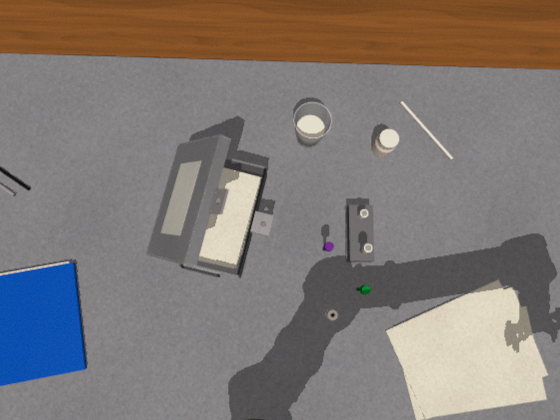

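View pics/side0.png

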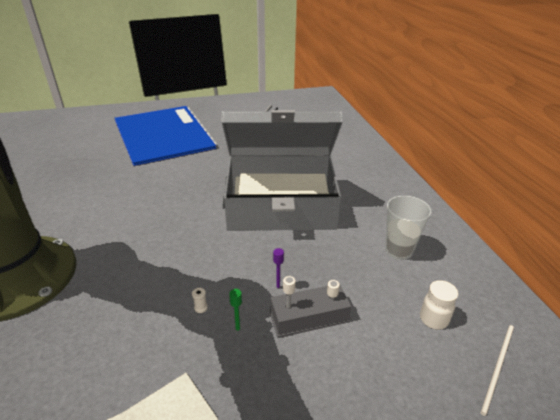

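The top view shows the box around (235,215) with its hinge to the left (+y) and hasp tab at (263,222). The stand is at (362,232), with bolt heads at (368,248) and (364,213). The purple look-alike is at (329,246), the green one at (365,289) and the barrel at (332,315). In the side view the left head (289,285) is the higher one, so it is the long bolt.

Run:
```python
from h import *
np.set_printoptions(precision=4,suppress=True)
W=np.load("pics/top0.npy");S=np.load("pics/side0.npy")
im=cv2.imread("pics/top0.png");sm=cv2.imread("pics/side0.png")
def head(W,u,v,r=7):
    p=W[v-r:v+r+1,u-r:u+r+1].reshape(-1,3);p=p[~np.isnan(p[:,0])]
    z=np.percentile(p[:,2],97);q=p[p[:,2]>z-.006];return q.mean(0),(q.min(0)+q.max(0))/2,len(q),z
for n,u,v in(("long",368,248),("short",364,213),("purple",329,246),("green",365,289),("barrel",332,315),("shaker",388,138),):print(n,*head(W,u,v))
for n,u,v in(("long",289,283),("short",334,287),("purple",278,255)):print("side",n,*head(S,u,v))
# tab
p=W[205:240,245:280].reshape(-1,3);q=p[(abs(p[:,2]-.09)<.006)];print("tab",len(q),q.min(0),q.max(0),q.mean(0))
for (u,v) in [(263,222),(266,208),(265,230),(272,222),(264,170),(240,270),(225,140),(193,137),(150,257),(180,262),(219,200),(200,180)]:print(u,v,W[v,u])
for (u,v) in [(283,204),(283,117),(225,115),(338,115),(230,196),(335,196)]:print("s",u,v,S[v,u])
# lid outer plane
p=W[170:240,165:200].reshape(-1,3);p=p[~np.isnan(p[:,0])];c=np.median(p,0);_,_,v=np.linalg.svd(p-p.mean(0),full_matrices=0);print("lidplane",c,v[2])
def up(a):return cv2.resize(a,None,fx=5,fy=5,interpolation=cv2.INTER_CUBIC)
a=up(im[190:270,230:300]);b=up(sm[90:215,215:350][:, :])
cv2.imwrite("pics/c1.png",cv2.resize(np.hstack([a,cv2.resize(b,None,fx=400/b.shape[0],fy=400/b.shape[0])]),(790,int(400*790/(350+432)))))
```

```text
long [ 0.4882 -0.2359  0.105 ] [ 0.4884 -0.2363  0.1054] 68 0.10691133429015579
short [ 0.568  -0.2355  0.0751] [ 0.568  -0.2352  0.0753] 61 0.07711820614854648
purple [ 0.491  -0.1545  0.0953] [ 0.4912 -0.1549  0.0958] 65 0.09756452671702218
green [ 0.3993 -0.2322  0.095 ] [ 0.3997 -0.2321  0.0949] 69 0.09710602210551146
barrel [ 0.3427 -0.1685  0.0428] [ 0.3429 -0.1686  0.043 ] 91 0.04475383654267328
shaker [ 0.7434 -0.2953  0.0761] [ 0.743  -0.2952  0.0771] 212 0.07918448660695757
side long [ 0.487  -0.2364  0.1034] [ 0.4874 -0.2349  0.1028] 104 0.10534051339882558
side short [ 0.5667 -0.236   0.0735] [ 0.567  -0.2346  0.0727] 92 0.0753382578156823
side purple [ 0.49   -0.1547  0.0934] [ 0.4905 -0.1528  0.0928] 80 0.09509675626211656
tab 410 [ 0.504  -0.033   0.0846] [0.577  0.0225 0.0959] [ 0.5385 -0.0069  0.0908]
263 222 [ 0.5525 -0.01   -0.0012]
266 208 [ 0.5863 -0.0165  0.0008]
265 230 [ 0.5224 -0.0162  0.0927]
272 222 [ 0.5526 -0.0316  0.0015]
264 170 [ 0.6553 -0.0111  0.0964]
240 270 [0.436  0.0366 0.0731]
225 140 [0.6751 0.0615 0.2368]
193 137 [0.7595 0.1665 0.0016]
150 257 [ 0.4644  0.2531 -0.0007]
180 262 [0.4448 0.1339 0.2365]
219 200 [0.5936 0.0904 0.0542]
200 180 [0.5987 0.1065 0.2281]
s 283 204 [ 0.5395 -0.0044  0.086 ]
s 283 117 [0.5572 0.0706 0.2475]
s 225 115 [0.4465 0.12   0.2413]
s 338 115 [0.6761 0.0693 0.2406]
s 230 196 [0.4347 0.0381 0.095 ]
s 335 196 [ 0.6535 -0.0099  0.0913]
lidplane [0.5576 0.1449 0.1927] [0.173  0.7927 0.5846]
```

View pics/c1.png

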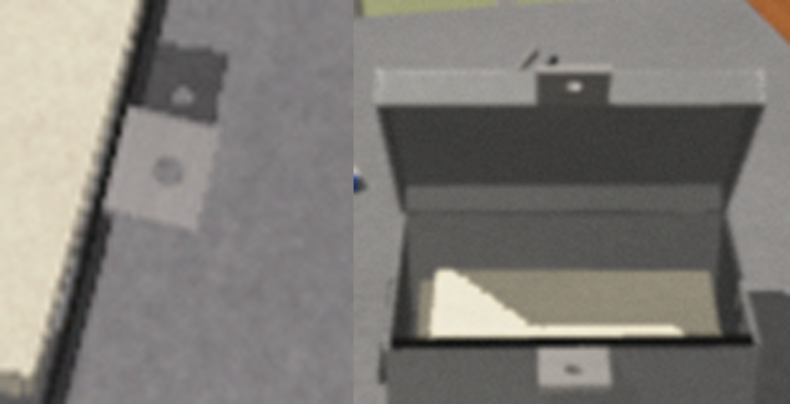

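The crops show the box tab hole at top (263.3,223.7) and side (282.6,204.5). The lid is open about 54°, with its own tab hole at the top edge.

```bash
cat >> h.py <<'E'
np.set_printoptions(precision=4,suppress=True)
def ray(name,u,v,z):
    c=get_calibration(name);R=np.array(c["R"]);o=-R.T@np.array(c["t"]);d=R.T@np.array([(u-c["cx"])/c["fx"],(v-c["cy"])/c["fy"],1]);return o+d*(z-o[2])/d[2]
YAW=np.deg2rad(-12.4) # desired tool y heading
def rows(targets,yaw=YAW):
    s=observe();R=Rn.from_quat(s["orientation"]);y=np.array([np.cos(yaw),np.sin(yaw),0]);z=np.array([0,0,-1.]);x=np.cross(y,z)
    rv=(R.inv()*Rn.from_matrix(np.stack([x,y,z],1))).as_rotvec(degrees=True)
    print("tcp",s["tcp_pos"],"F",s["contact_force"],"t",s["time"],"w",s["gripper_width"])
    for t in targets:print((R.inv().apply(np.array(t)-s["tcp_pos"])*1000).round(1),rv.round(1))
E
cat > lid.py <<'E'
from h import *
a=np.deg2rad(77.6);xb=np.array([np.cos(a),np.sin(a),0]);Z=np.array([0,0,1.])
hole=np.array([.5395,-.0085,.09])
def P(th,hole=hole,s=.15):
    H=hole+.204*xb;return H+s*(-xb*np.cos(th)+Z*np.sin(th))+.025*(xb*np.sin(th)+Z*np.cos(th))
E
python3 - <<'E'
from lid import *
print(ray("top",263.3,223.7,.09),ray("side",282.6,204.5,.09))
print("lid edge pred",P(.946,s=.18), "P",P(.946),P(0))
up=P(.946)+[0,0,.10]
rows([[.147,-.633,.35],up])
E
```

```text
[ 0.5364 -0.0121  0.09  ] [ 0.5367 -0.0113  0.09  ]
lid edge pred [0.5651 0.1077 0.2506] P [0.5688 0.1249 0.2263] [0.5511 0.0442 0.115 ]
tcp [ 0.1473 -0.6326  0.2303] F [ 0.013  -0.6266  0.1463] t 0.1 w 0.08502652995039672
[  -0.4    0.1 -119.7] [ -0.1  -0.1 -64.5]
[ 582.4 -642.3  -94.9] [ -0.1  -0.1 -64.5]
```

```bash
sed -i 's/\[.5395,-.0085,.09\]/[.5365,-.0117,.09]/' lid.py
python3 -m crank '[[0,0,-0.04,0,0,0],[0.03,-0.02,-0.08,0,0,0],[0.07,-0.045,-0.1,0,0,-7],[0.37,-0.255,-0.12,0,0,-64.5],[0.37,-0.255,-0.12,0,0,-64.5],[0.37,-0.255,-0.12,0,0,-64.5],[0.37,-0.255,-0.12,0,0,-64.5],[0.37,-0.255,-0.12,0,0,-64.5],[0.37,-0.255,-0.12,0,0,-64.5],[0.37,-0.255,-0.12,0,0,-64.5],[0.37,-0.255,-0.12,0,0,-64.5],[0.37,-0.255,-0.12,0,0,-64.5]]' 0.0 40
python3 - <<'E'
from lid import *
rows([P(.946)+[0,0,.10]]+[P(t) for t in (1.1,.946,.8,.6,.4,.2,.05,0)])
E
```

```text
time: 1.1
tcp_pos: [0.4435, -0.3069, 0.3505]
orientation: [0.778, 0.629, -0.0, -0.0]
contact_force: [0.9, -0.5, 0.7]
gripper_width: 0.0003
grip_force: 0.0
tcp [ 0.4435 -0.3069  0.3505] F [ 0.9387 -0.5095  0.7204] t 1.1 w 0.00034619019539843297
[444.7  29.8  24. ] [-0.   0.   0.3]
[466.4  29.9 115.3] [-0.   0.   0.3]
[444.7  29.8 124. ] [-0.   0.   0.3]
[425.6  29.7 135.3] [-0.   0.   0.3]
[402.5  29.6 155. ] [-0.   0.   0.3]
[383.8  29.5 178.9] [-0.   0.   0.3]
[370.2  29.4 206. ] [-0.   0.   0.3]
[363.7  29.4 227.9] [-0.   0.   0.3]
[362.2  29.4 235.3] [-0.   0.   0.3]
```

```bash
python3 -m crank '[[0.455,0.03,0.02,0,0,0.3],[0.455,0.03,0.02,0,0,0.3],[0.455,0.03,0.02,0,0,0.3],[0.455,0.03,0.02,0,0,0.3],[0.455,0.03,0.02,0,0,0.3],[0.455,0.03,0.02,0,0,0.3],[0.455,0.03,0.02,0,0,0.3],[0.455,0.03,0.02,0,0,0.3],[0.455,0.03,0.02,0,0,0.3],[0.455,0.03,0.02,0,0,0.3],[0.455,0.03,0.02,0,0,0.3],[0.455,0.03,0.02,0,0,0.3]]'
python3 - <<'E'
from lid import *
rows([P(t) for t in (1.1,.946,.8,.7,.6,.5,.4,.3,.2,.1,.05,0)])
E
```

```text
time: 2.1
tcp_pos: [0.5683, 0.1396, 0.3293]
orientation: [0.777, 0.63, 0.001, -0.003]
contact_force: [-1.8, 1.4, 0.5]
gripper_width: 0.0
grip_force: 0.0
tcp [0.5683 0.1396 0.3293] F [-1.8435  1.3962  0.4914] t 2.1 w 2.5424779215055506e-05
[ 3.   1.8 94.3] [-0.2 -0.4  0.5]
[-18.7   1.6 102.9] [-0.2 -0.4  0.5]
[-37.9   1.5 114.1] [-0.2 -0.4  0.5]
[-50.    1.4 123.3] [-0.2 -0.4  0.5]
[-61.1   1.4 133.6] [-0.2 -0.4  0.5]
[-71.2   1.3 145. ] [-0.2 -0.4  0.5]
[-80.    1.3 157.4] [-0.2 -0.4  0.5]
[-87.6   1.3 170.6] [-0.2 -0.4  0.5]
[-93.8   1.3 184.4] [-0.2 -0.4  0.5]
[-98.6   1.3 198.9] [-0.2 -0.4  0.5]
[-100.5    1.3  206.2] [-0.2 -0.4  0.5]
[-101.9    1.3  213.7] [-0.2 -0.4  0.5]
```

```bash
python3 -m crank '[[0.003,0,0.04,0,0,0],[0.003,0,0.075,0,0,0],[-0.005,0,0.09,0,0,0],[-0.018,0,0.1,0,0,0],[-0.03,0,0.107,0,0,0],[-0.038,0,0.113,0,0,0],[-0.044,0,0.118,0,0,0],[-0.05,0,0.123,0,0,0],[-0.056,0,0.128,0,0,0],[-0.061,0,0.134,0,0,0],[-0.066,0,0.139,0,0,0],[-0.071,0,0.145,0,0,0]]'
python3 - <<'E'
from lid import *
rows([P(t) for t in (.5,.4,.3,.2,.1,.05,0.02,0)])
E
```

```text
time: 3.1
tcp_pos: [0.5543, 0.0596, 0.1853]
orientation: [0.781, 0.625, 0.0, 0.0]
contact_force: [0.8, 1.6, 1.6]
gripper_width: 0.0002
grip_force: 0.6
tcp [0.5543 0.0596 0.1853] F [0.8316 1.5652 1.5648] t 3.1 w 0.00017457805326980534
[10.9 -2.1  1.5] [ 0.  -0.  -0.3]
[ 2.1 -2.1 13.9] [ 0.  -0.  -0.3]
[-5.4 -2.1 27.1] [ 0.  -0.  -0.3]
[-11.5  -2.1  41. ] [ 0.  -0.  -0.3]
[-16.2  -2.   55.5] [ 0.  -0.  -0.3]
[-18.   -2.   62.8] [ 0.  -0.  -0.3]
[-18.9  -2.   67.3] [ 0.  -0.  -0.3]
[-19.5  -2.   70.3] [ 0.  -0.  -0.3]
```

```bash
python3 -m crank '[[0.001,0,0.008,0,0,0],[-0.001,0,0.014,0,0,0],[-0.004,0,0.021,0,0,0],[-0.006,0,0.028,0,0,0],[-0.009,0,0.035,0,0,0],[-0.011,0,0.041,0,0,0],[-0.014,0,0.048,0,0,0],[-0.015,0,0.054,0,0,0],[-0.017,0,0.06,0,0,0],[-0.018,0,0.064,0,0,0],[-0.018,0,0.067,0,0,0],[-0.018,0,0.068,0,0,0]]'
python3 - <<'E'
from lid import *
rows([P(0)])
E
```

```text
time: 4.1
tcp_pos: [0.5498, 0.0419, 0.1175]
orientation: [0.781, 0.625, -0.001, 0.0]
contact_force: [-3.4, -1.8, 7.8]
gripper_width: -0.0005
grip_force: 3.9
tcp [0.5498 0.0419 0.1175] F [-3.4287 -1.793   7.7676] t 4.1 w -0.0004634616544905641
[-1.2 -1.5  2.5] [-0.   0.1 -0.3]
```

```bash
python3 -m crank '[[-0.001,0,0.002,0,0,0],[-0.001,0,0.002,0,0,0],[-0.001,0,-0.03,0,0,0],[-0.001,0,-0.07,0,0,0],[-0.001,0,-0.11,0,0,0],[-0.04,0,-0.13,0,0,0],[-0.08,0,-0.13,0,0,0],[-0.12,0,-0.13,0,0,0],[-0.16,0,-0.13,0,0,0],[-0.2,0,-0.13,0,0,0],[-0.24,0,-0.13,0,0,0],[-0.27,-0.001,-0.13,0,0,0]]' 0.05
python3 - <<'E'
from lid import *
p,W=snap("top","top1");q,S=snap("side","side1")
rows([[.4878,-.2361,z] for z in (.17,.1,.084)])
z=W[60:300,100:300].reshape(-1,3);z=z[~np.isnan(z[:,0])];k=np.abs(z-P(0)).max(1)<.03;print("lid z",np.median(z[k],0))
l=cv2.resize(p[180:280,210:400],None,fx=4,fy=4,interpolation=cv2.INTER_CUBIC)
cv2.imwrite("pics/t1c.png",l[:,:,::-1])
E
```

```text
time: 5.1
tcp_pos: [0.4883, -0.2247, 0.2473]
orientation: [0.782, 0.623, -0.001, 0.0]
contact_force: [0.5, 0.0, 0.3]
gripper_width: 0.05
grip_force: 0.0
tcp [ 0.4871 -0.2279  0.2467] F [ 0.8759  0.1984 -0.5825] t 5.2 w 0.049990306058244664
[-7.6  2.7 76.7] [-0.1  0.1 -0.9]
[ -7.5   2.8 146.7] [-0.1  0.1 -0.9]
[ -7.4   2.8 162.7] [-0.1  0.1 -0.9]
lid z [0.5478 0.0408 0.1198]
```

View pics/t1c.png

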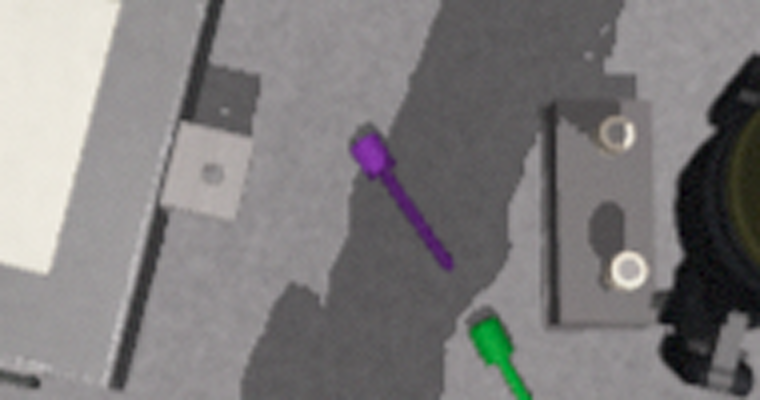

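View pics/side1.png

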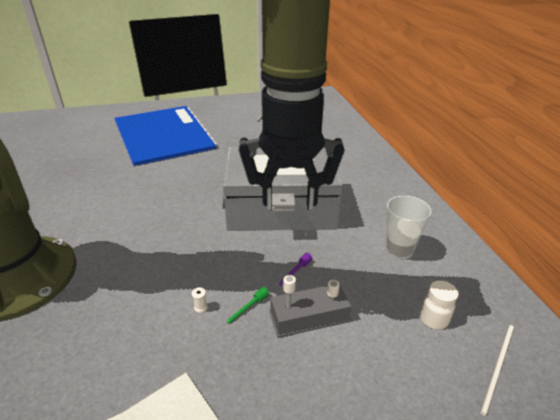

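The lid is down (gap of about 5 mm) with the lid tab's hole at top pixel (263.3,223.3). The long bolt still stands at side (289,285). The green and purple look-alikes have toppled over; the tool never got within 10 cm of them.

```bash
python3 -m crank '[[-0.0075,0.0027,0.03,0,0,0],[-0.0075,0.0027,0.06,0,0,0],[-0.0075,0.0027,0.08,0,0,0],[-0.0075,0.0027,0.1,0,0,0],[-0.0075,0.0027,0.115,0,0,0],[-0.0075,0.0027,0.115,0,0,0]]'
python3 - <<'E'
from lid import *
rows([[.4878,-.2361,z] for z in (.1,.084)])
E
```

```text
time: 5.7
tcp_pos: [0.4887, -0.2268, 0.1289]
orientation: [0.781, 0.625, -0.001, -0.003]
contact_force: [-0.6, 0.6, -0.6]
gripper_width: 0.0502
grip_force: 0.0
tcp [ 0.4887 -0.2268  0.1289] F [-0.6316  0.6457 -0.5813] t 5.7 w 0.05023631273607471
[-9.4  1.3 28.9] [-0.4 -0.1 -0.2]
[-9.4  1.4 44.9] [-0.4 -0.1 -0.2]
```

```bash
python3 -m crank '[[0,0,0,0,0,0],[0,0,0,0,0,0],[0,0,0,0,0,0]]'
python3 - <<'E'
from lid import *
rows([[.4878,-.2361,z] for z in (.1,.084)])
print(observe()["qd"])
E
```

```text
time: 5.95
tcp_pos: [0.4919, -0.2288, 0.1339]
orientation: [0.781, 0.625, 0.0, 0.001]
contact_force: [-0.1, 1.1, 0.1]
gripper_width: 0.0498
grip_force: 0.0
tcp [ 0.4919 -0.2288  0.1339] F [-0.1425  1.1315  0.0823] t 5.95 w 0.049782035234775056
[-8.  -2.4 33.9] [ 0.1  0.  -0.3]
[-8.  -2.5 49.9] [ 0.1  0.  -0.3]
[ 0.001  -0.0022  0.0033 -0.0001  0.0024 -0.0019 -0.0007]
```

```bash
python3 -m crank '[[-0.008,-0.0025,0.0,0,0,0],[-0.008,-0.0025,0.01,0,0,0],[-0.008,-0.0025,0.01,0,0,0],[-0.008,-0.0025,0.01,0,0,0],[-0.008,-0.0025,0.01,0,0,0]]'
python3 - <<'E'
from lid import *
for i in range(3):rows([[.4878,-.2361,.084]])
E
```

```text
time: 6.37
tcp_pos: [0.4865, -0.2359, 0.1223]
orientation: [0.781, 0.625, -0.0, -0.0]
contact_force: [0.3, 0.8, 0.8]
gripper_width: 0.0498
grip_force: 0.0
tcp [ 0.4865 -0.2359  0.1223] F [0.2773 0.8265 0.7882] t 6.3667 w 0.04975151418645815
[ 0.1  1.3 38.3] [-0.  -0.  -0.3]
tcp [ 0.4865 -0.2359  0.1223] F [0.2773 0.8265 0.7882] t 6.3667 w 0.04975151418645815
[ 0.1  1.3 38.3] [-0.  -0.  -0.3]
tcp [ 0.4865 -0.2359  0.1223] F [0.2773 0.8265 0.7882] t 6.3667 w 0.04975151418645815
[ 0.1  1.3 38.3] [-0.  -0.  -0.3]
```

```bash
python3 -m crank '[[0,0.001,0.015,0,0,0],[0,0.001,0.03,0,0,0],[0,0.001,0.038,0,0,0],[0,0.001,0.038,0,0,0],[0,0.001,0.038,0,0,0],[0,0.001,0.038,0,0,0]]'
python3 -m crank '[[0,0,0,0,0,0],[0,0,0,0,0,0],[0,0,0,0,0,0],[0,0,0,0,0,0],[0,0,0,0,0,0],[0,0,0,0,0,0]]' 0.01 60
```

```text
time: 6.87
tcp_pos: [0.4882, -0.2363, 0.0852]
orientation: [0.781, 0.625, 0.0, 0.001]
contact_force: [0.4, 0.6, 0.3]
gripper_width: 0.0498
grip_force: 0.0
time: 7.37
tcp_pos: [0.4881, -0.2364, 0.0852]
orientation: [0.781, 0.625, 0.0, 0.001]
contact_force: [-1.1, 0.3, 5.6]
gripper_width: 0.0179
grip_force: 58.6
```

```bash
python3 -m crank '[[0,0,-0.02,0,0,0],[0,0,-0.05,0,0,0],[0,0,-0.09,0,0,0],[0,0,-0.12,0,0,0],[0.02,0,-0.125,0,0,0],[0.06,0,-0.125,0,0,0],[0.1,0,-0.125,0,0,0],[0.14,0,-0.125,0,0,0],[0.18,0,-0.125,0,0,0],[0.21,0,-0.125,0,0,0],[0.225,-0.001,-0.125,0,0,0],[0.23,-0.001,-0.125,0,0,0]]'
python3 -m crank '[[0,0,0,0,0,0],[0,0,0,0,0,0],[0,0,0,0,0,0],[0,0,0,0,0,0]]'
python3 - <<'E'
from lid import *
p,W=snap("top","top2");q,S=snap("side","side2")
rows([[.5365,-.0117,z] for z in (.2,.13)])
cv2.imwrite("pics/s2c.png",cv2.resize(q[60:240,190:370],None,fx=3.3,fy=3.3,interpolation=cv2.INTER_CUBIC)[:,:,::-1])
E
```

```text
time: 8.37
tcp_pos: [0.537, -0.0072, 0.2092]
orientation: [0.779, 0.627, 0.0, -0.001]
contact_force: [-0.6, -0.4, -0.6]
gripper_width: 0.0178
grip_force: 59.4
time: 8.7
tcp_pos: [0.537, -0.0138, 0.2092]
orientation: [0.782, 0.623, -0.0, 0.0]
contact_force: [-0.2, -0.2, -0.6]
gripper_width: 0.0177
grip_force: 59.4
tcp [ 0.5371 -0.0131  0.2094] F [-0.2704  0.7845 -0.4826] t 8.8 w 0.017386632437109025
[ 1.2 -0.8  9.4] [-0.   0.  -0.4]
[ 1.3 -0.8 79.4] [-0.   0.  -0.4]
```

View pics/s2c.png

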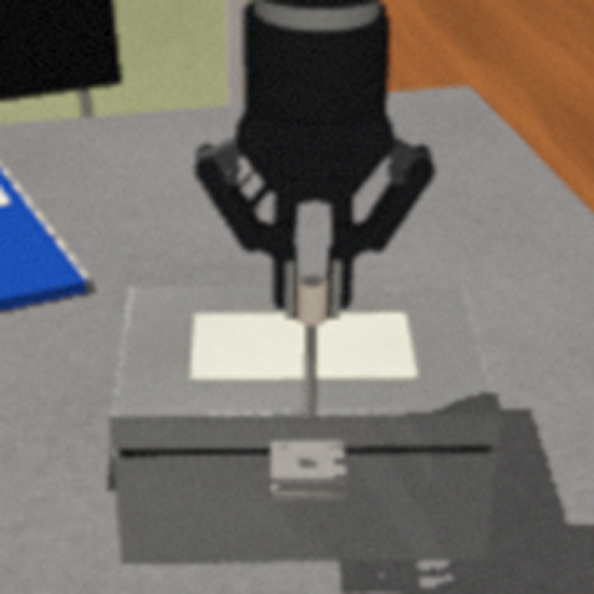

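The bolt hangs from the fingers with its head at crop (313,300) and its tip at (313,412), i.e. side (284.8,184.8). The lid tab's hole is at crop (307,462), i.e. side (283.0,200.0). The lid gap is small and the fingertips end above the head's underside.

Run:
```python
from lid import *
S=np.load("pics/side2.npy");W=np.load("pics/top2.npy")
c=get_calibration("side");R=np.array(c["R"]);t=np.array(c["t"])
def pr(X):
    q=R@np.array(X)+t;return q[0]/q[2]*c["fx"]+c["cx"],q[1]/q[2]*c["fy"]+c["cy"]
for z in (.2172,.2052,.135):print("proj",z,pr([.537,-.0135,z]))
print("hole proj",pr([.5365,-.0117,.0995]))
# shaft points
for v in range(160,186,3):
    u=np.arange(278,292);p=S[v,u];k=p[:,1]<.02;print(v,u[k],p[k].mean(0) if k.any() else None)
for z in(.098,.1):print("hole side",ray("side",283.0,200.0,z),"top",ray("top",263.3,223.3,z))
p=S[192:202,272:294].reshape(-1,3);print("tab z",np.nanmedian(p[:,2]))
```

```text
proj 0.2172 (np.float64(283.87700065405807), np.float64(150.98897530503797))
proj 0.2052 (np.float64(283.7856289792701), np.float64(156.52300359653483))
proj 0.135 (np.float64(283.28177085611776), np.float64(187.03973774743832))
hole proj (np.float64(282.58889225382995), np.float64(200.90355469396354))
160 [282 283 284 285] [ 0.5366 -0.0132  0.1974]
163 [282 283 284 285] [ 0.5368 -0.0131  0.1907]
166 [282 283 284 285] [ 0.5365 -0.0145  0.1848]
169 [282 283 284 285] [ 0.5372 -0.0122  0.1766]
172 [282 283 284 285] [ 0.5367 -0.0142  0.171 ]
175 [282 283 284 285] [ 0.5365 -0.0154  0.1648]
178 [282 283 284 285] [ 0.5374 -0.0127  0.156 ]
181 [282 283 284 285] [ 0.537  -0.0143  0.1499]
184 [282 283 284 285 286 287 288 289 290 291] [0.549  0.005  0.1287]
hole side [ 0.5387 -0.0067  0.098 ] top [ 0.5363 -0.0122  0.098 ]
hole side [ 0.538  -0.0095  0.1   ] top [ 0.536  -0.0123  0.1   ]
tab z 0.10032389849358495
```

```bash
python3 -m crank '[[0.0005,0,0.01,0,0,0],[0.0005,0,0.02,0,0,0],[0.0005,0,0.027,0,0,0],[0.0005,0,0.032,0,0,0],[0.0005,0,0.036,0,0,0],[0.0005,0,0.039,0,0,0],[0.0005,0,0.042,0,0,0],[0.0005,0,0.045,0,0,0],[0.0005,0,0.045,0,0,0]]'
```

```text
time: 9.55
tcp_pos: [0.537, -0.0111, 0.164]
orientation: [0.781, 0.625, -0.0, -0.0]
contact_force: [0.1, 0.5, -0.8]
gripper_width: 0.0178
grip_force: 59.4
```

```bash
python3 -m crank '[[0,0,0.005,0,0,0],[0,0,0.01,0,0,0],[0,0,0.015,0,0,0],[0,0,0.02,0,0,0],[0,0,0.02,0,0,0]]'
python3 - <<'E'
from lid import *
rows([[.537,-.0115,.1]])
E
```

```text
time: 9.97
tcp_pos: [0.5364, -0.0112, 0.1431]
orientation: [0.781, 0.625, -0.001, -0.001]
contact_force: [-0.1, -0.3, 0.2]
gripper_width: 0.0176
grip_force: 59.4
tcp [ 0.5364 -0.0112  0.1431] F [-0.0613 -0.2671  0.1723] t 9.9667 w 0.017583149426012263
[-0.2  0.8 43.1] [-0.1  0.  -0.3]
```

Through both holes with no force. Down to the head next.

```bash
python3 -m crank '[[0,0,0.008,0,0,0],[0,0,0.016,0,0,0],[0,0,0.023,0,0,0],[0,0,0.029,0,0,0],[0,0,0.034,0,0,0],[0,0,0.036,0,0,0],[0,0,0.038,0,0,0],[0,0,0.038,0,0,0]]'
python3 -m crank '[[0,0,0.001,0,0,0],[0,0,0.002,0,0,0],[0,0,0.003,0,0,0],[0,0,0.003,0,0,0],[0,0,0.003,0,0,0]]'
```

```text
time: 10.63
tcp_pos: [0.5373, -0.011, 0.1063]
orientation: [0.781, 0.625, -0.0, -0.0]
contact_force: [0.3, 0.3, -1.1]
gripper_width: 0.0179
grip_force: 59.4
time: 11.05
tcp_pos: [0.5376, -0.0112, 0.104]
orientation: [0.781, 0.625, 0.0, 0.0]
contact_force: [-1.8, -0.8, 5.0]
gripper_width: 0.0176
grip_force: 59.9
```

```bash
python3 -m crank '[[0,0,0.001,0,0,0],[0,0,0.002,0,0,0],[0,0,0.003,0,0,0],[0,0,0.003,0,0,0],[0,0,0.003,0,0,0]]'
python3 -m crank '[[0,0,0.001,0,0,0],[0,0,0.002,0,0,0],[0,0,0.002,0,0,0],[0,0,0.002,0,0,0]]'
```

```text
time: 11.47
tcp_pos: [0.5376, -0.0113, 0.1012]
orientation: [0.781, 0.625, 0.0, 0.0]
contact_force: [-1.7, -0.2, 6.9]
gripper_width: 0.0175
grip_force: 60.1
time: 11.8
tcp_pos: [0.5376, -0.0114, 0.1004]
orientation: [0.781, 0.625, -0.0, 0.001]
contact_force: [-5.7, -0.7, 14.7]
gripper_width: 0.0177
grip_force: 61.0
```

```bash
python3 -m crank '[[0,-0.0005,0.0005,0,0,0],[0,-0.001,0.001,0,0,0],[0,-0.001,0.001,0,0,0],[0,-0.001,0.001,0,0,0]]'
python3 - <<'E'
from lid import *
q,S=snap("side","side3")
p=S[186:196,230:270].reshape(-1,3)
lid=S.reshape(-1,3);k=(np.hypot(*(lid[:,:2]-P(0)[:2]).T)<.03)&(lid[:,2]<.14);print("lid",np.nanmedian(lid[k],0),k.sum(),observe()["contact_force"])
cv2.imwrite("pics/s3c.png",cv2.resize(q[120:240,210:360],None,fx=5,fy=5,interpolation=cv2.INTER_CUBIC)[:,:,::-1])
E
```

```text
time: 12.13
tcp_pos: [0.5376, -0.0113, 0.1003]
orientation: [0.781, 0.624, 0.0, 0.002]
contact_force: [-6.1, -1.2, 18.6]
gripper_width: 0.0177
grip_force: 61.4
lid [0.5472 0.0177 0.108 ] 317 [-6.0248 -1.002  18.4113]
```

View pics/s3c.png

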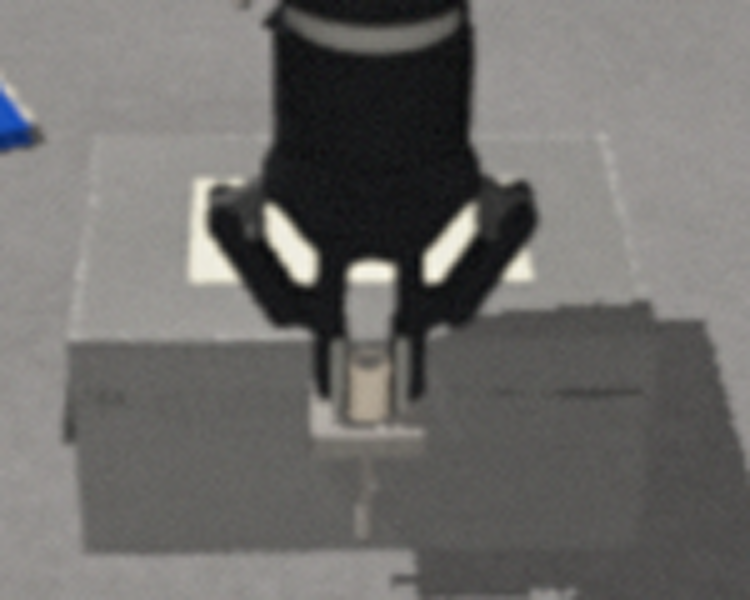

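The lid gap is closed and the head sits on the tab at crop (368,425). The shaft shows below the tab at (362,500), and the fingertips end near row 403, above the tab. The TCP is at 0.1003, which matches head-on-shut-tab at 0.1002, so the bolt hasn't slipped and the tips have about 5 mm clearance.

```bash
python3 -m crank '[[0,0,0,0,0,0],[0,0,0,0,0,0],[0,0,0,0,0,0],[0,0,0,0,0,0],[0,0,0,0,0,0],[0,0,0,0,0,0]]' && python3 -c "
from workcell import *
f=observe()['contact_force'];print(f)
if 14<f[2]<30: print(hand_in())"
```

```text
time: 12.68
tcp_pos: [0.5376, -0.0114, 0.1003]
orientation: [0.781, 0.624, 0.0, 0.002]
contact_force: [-5.7, -2.0, 18.9]
gripper_width: 0.0177
grip_force: 61.4
[-5.71349556 -2.02932838 18.91807701]
the job is handed in; nothing more can be done
None
```

I handed the job in at 12.7 s: the lid is shut, the long bolt is through both hasp holes up to its head, and the arm is still pressing on it with about 19 N; the green and purple look-alike bolts toppled early on, though the tool never came near them.

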